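# Hang the cam sprocket on the J-hook

### The job

The big four-spoked cam sprocket lies flat in the drip tray. Lift it out, stand it on the bench leaning against either long side of the closed socket case and let go of it there; then take it afresh by the top of its rim and hang it on the tall stand with its rim over the J-hook, left hanging still. Leave the idler pulley, the grease jar, the ratchet, the can, the bottle and the oil filter where they are.

Things in the scene. Friction and masses are not known exactly. Their poses are not given: they have to be found in the camera images.
- sprocket: Bare-aluminium belt sprocket (spoked wheel), 160 mm outside diameter, 22 mm wide, 0.4 kg. Rim 14 mm deep (inside diameter 132), hub 36 mm diameter, as wide as the rim; four spokes 14 mm wide along its own x and y both ways, so the open windows lie on its diagonals. Faces alike. Origin: centre of the wheel, mid-width; z is the axle. Starts flat on the tray's floor.
- tray: Fixed open sheet-steel drip tray, 360 mm along its x, 250 mm along its y, walls 40 mm high, 4 mm thick, floor 4 mm above the bench. Origin: centre of its underside. The sprocket lies towards its -x end with 35 mm or more clear to the walls and to the idler pulley. Tray and stand can be either side of the case.
- case: Fixed closed black socket-set case, 150 mm along its x, 260 mm along its y, 85 mm high; its y lies roughly along the bench's fore-and-aft. Origin: centre of its underside. The sprocket leans on the top edge of a long side (x = -75 or +75 mm), foot on the bench, where friction holds it when sloped 45 to 60 degrees from level. A ratchet lies across one end of the lid.
- stand: Fixed hook stand: 30 mm square post, 325 mm tall, on a base plate 8 mm thick. A J-hook bent from flat steel bar, 16 mm wide and 6 mm thick, leaves the post near its top along the stand's own -x, dips to a level seat and turns up at the tip. Origin: centre of the post, at the bench. A grease jar stands on the base plate under the hook.
- hook_seat (a point): Middle of the hook's level seat, on top of the bar: 90 mm from the post's centre along the stand's -x, 275 mm above the bench; level for 20 mm either way. The hung rim's inside rests here, axle level along the stand's x, wheel centre 66 mm below. Fingertips reaching deeper than the rim's 14 mm at its very top would meet the bar.
- hook_tip (a point): Top of the J-hook's upturned tip: 46 mm farther out than the seat and 295 mm above the bench, 20 mm above the seat. The rim must pass over it; the hook, 26 mm deep from its underside to its tip, goes through a window between rim and hub that is 48 mm deep, so pass with the inside of the rim 23 to 39 mm above the seat.
- idler: Bystander: dark steel idler pulley, 60 mm diameter, 27 mm high, lying in the tray. Origin: centre of its underside.
- grease: Bystander: grease jar, 60 mm diameter, 55 mm high, on the stand's base plate. Origin: centre of its underside.
- ratchet: Bystander: stubby socket ratchet, 120 mm long, 20 mm high, lying across the lid of the case, 100 mm from the lid's middle. Origin near its middle, on its underside.
- spray: Bystander: spray can, 58 mm diameter, 190 mm tall, behind the case. Origin: centre of its underside.
- oilfilter: Bystander: white oil filter, 76 mm diameter, 88 mm tall, behind the case. Origin: centre of its underside.
- oil: Bystander: black oil bottle, 80 mm diameter, 200 mm tall, behind the case. Origin: centre of its underside.
Things that resemble listed ones, but are neither listed nor needed, are in the scene too. Leave any yellow look-alike of the sprocket alone.

How it is judged:
On the way:
1. the sprocket leans on the socket case with nobody holding it, sloped between about 30 and 75 degrees from level (contact force between sprocket and case above 0.2 N and contact force between sprocket and tray below 0.05 N and (angle between sprocket's own z axis and vertical between 0.52 and 1.31 rad or angle between sprocket's own z axis and vertical between 1.83 and 2.62 rad) and contact force between each of the fingers, the arm and sprocket below 0.05 N and height (world z) of sprocket below 0.1 m and linear speed of sprocket below 0.03 m/s), for 0.2 s.
At the end, for the whole second after the job is handed in: The sprocket hangs upright with the inside of its rim on the J-hook, carried by the stand, at rest: its centre within 45 mm sideways of the seat point and 45 to 80 mm below it, its axle within 40 degrees of the hook's direction (horizontal distance between sprocket and hook_seat below 0.045 m and z of sprocket in the frame of hook_seat between -0.08 and -0.045 m and angle between the z axis of sprocket and the x axis of stand, either way round below 0.7 rad and contact force between sprocket and stand above 1 N and linear speed of sprocket below 0.05 m/s and angular speed of sprocket below 0.5 rad/s); the robot touches nothing.
It fails at once if the idler pulley or the grease jar is moved more than 25 mm (distance of any of idler, grease from where it was at the start of the episode above 0.025 m).
It fails at once if the ratchet is moved more than 25 mm (distance of ratchet from where it was at the start of the episode above 0.025 m).
It fails at once if the spray can, the oil filter or the oil bottle is moved more than 25 mm (distance of any of spray, oilfilter, oil from where it was at the start of the episode above 0.025 m).
It also fails if it takes over 70 s, if anything falls off the work surface, if the arm or the gripper's body presses on something with over 40 N, if the wrist force passes 120 N, or if a joint passes its speed limit or range.

### The arm

A 6-joint arm with a two-finger parallel gripper is mounted at the origin on the work surface. World frame = base frame: x ahead of the robot, y to its left, z up, the work surface at z = 0. Lengths are in m, angles in rad, forces in N, time in s.
With the tool pointing down it reaches from about 0.2 to 0.875 m from the base axis. Payload 3.4 kg.
Tool frame: the origin (TCP) lies on the centre line of the jaws, within the pads' length; the fingertips stand 17 mm ahead of it and the grasp point (between the pads) lies 2 mm behind it (arm.tips_ahead is the distance from the TCP to the fingertips, in m); z points along the fingers, y is the line along which they close (so a half turn about z gives the same grasp; the last joint's range is limited). The gripper opens to 94 mm and grips with 3 to 60 N. Pads are 16 mm wide; open, the fingers measure 119 mm over their backs; the gripper's body (75 mm by 177 mm) begins 78 mm behind the grasp point.
Start: joints at [1.187, 0.276, 1.505, -0, 1.361, -0.121], TCP at [0.149, 0.555, 0.222] pointing down, gripper open.
Joint ranges: [-2.89, 2.89], [-0.75, 2.08], [0.22, 2.7], [-1.18, 4.32], [0.11, 2.71], [-2.7, 2.7]. Speed limits (rad/s): [2.57, 2.57, 3.14, 3.14, 3.14, 3.14].

### API

Orientations are given as a unit quaternion [x, y, z, w].
In Python, from station import arm gives the robot as it stands.
- The arm moves only by the shell command python3 -m pendant 'ROWS' [OPENING]. ROWS is JSON, a list of rows, each a list of 6 numbers: the shift along the tool's x, y, z in units of 250 mm (1.0 is 250 mm), then the turn, a rotation vector about the tool's x, y, z in units of pi rad (1.0 is pi rad). In form: [[tx, ty, tz, wx, wy, wz], ...]. A call has 1 to 12 rows; each row shifts and turns the commanded pose from where the row before left it, along the tool's axes as they then stand; what a row does not reach is not made up. A row lasts 1/12 s, in which the tool goes at most 41.7 mm and 7.16 degrees, less where a joint would pass 70% of its speed; a pose out of reach is approached as far as the arm can. A call with a number of a shift or a turn outside -1 to 1 is refused whole. A call with a gripper value outside its range is refused whole. OPENING is the gripper command: -1 is fully open, 1 is shut, values between are in proportion, set as the call begins (- or left out, the last holds). The fingers move at their own pace and stop on an object; the grip force is fixed at half the most. Time passes only in rows, so rows that do not move let the fingers close. It gives the time, the measured TCP pose, the force, the opening and the grip force at its end, in the units of the state.
- arm.sense(): the state, without advancing time (a new reading comes with each control period).
- arm.grab_frame(name): name is "scene" or "top"; returns a dict with "color" (400x640x3 uint8, red, green, blue), "z_map" (400x640 float32, m along the optical axis (not along the pixel's ray), 0 where there is no reading), "camera_matrix" (3x3 intrinsics, pixels), "k1" (the pictures are not rectified: a ray, as slopes to the right and down, at radius r is drawn at 1 + k1 r^2 times it, then the intrinsics apply), "extrinsics" (4x4, takes a point from world to camera coordinates). Camera axes: x right, y up, looking along -z (the intrinsics and any distortion apply to the point x, -y, -z); pixel columns grow to the right and rows downward; lengths in m; the calibration is good to about 2 mm. A picture is of the moment at which its call begins.
- arm.close_job(): hands the job in; it is judged then, once.
The state is a dict: "time": time; "joints": joint angles; "joint_vel": joint speeds; "joint_torque": joint torques, N m; "position": TCP position; "tcp_rot": TCP orientation; "force": force on the tool from outside, world axes, zero at the start; "moment": the same for the moment, N m; "finger_gap": opening from 0.0 (shut) to 1.0 (fully open); "finger_force": force on a finger pad.
Only numpy, scipy, OpenCV 4.12 (cv2) and the standard library are available. Lean on these libraries where they do the work, as an engineer would, in place of code of your own. Each camera call takes 0.05 s, during which the arm holds its last target. There are 200 camera calls.

## Working session

There is one attempt and no reset: what is moved stays moved. The work goes in short steps, Python scripts to look and compute and a shell command to move; the robot and the scene stay as the last step left them, time stands still between calls to the robot, and variables do not carry over. Pictures are saved under pics/ and viewed, at most 12 in all, crops included, and the job is handed in when it is done.

```bash
ls; mkdir -p pics
cat > h.py <<'E'
import numpy as np, cv2
from station import arm
from scipy.spatial.transform import Rotation as R
def cloud(f):
    K=f["camera_matrix"]; k1=f["k1"]; z=f["z_map"]
    v,u=np.mgrid[0:400,0:640].astype(np.float32)
    d=np.array([k1,0,0,0,0],float)
    p=cv2.undistortPoints(np.stack([u.ravel(),v.ravel()],1)[:,None].astype(np.float64),np.array(K,float),d)[:,0].reshape(400,640,2)
    c=np.stack([p[...,0]*z,-p[...,1]*z,-z,np.ones_like(z)],-1)
    w=c@np.linalg.inv(np.array(f["extrinsics"])).T
    w[z==0]=np.nan
    return w[...,:3]
E
python3 - <<'E'
from h import *
for n in("top","scene"):
    f=arm.grab_frame(n); np.savez(n+".npz",w=cloud(f),c=f["color"]); cv2.imwrite(f"pics/{n}0.png",f["color"][...,::-1])
print(arm.sense())
E
```

```text
pics
{'time': 0.1, 'joints': array([ 1.18700985e+00,  2.76505761e-01,  1.50599176e+00, -4.28207054e-05,
        1.36068367e+00, -1.20992841e-01]), 'joint_vel': array([ 0.0014523 , -0.00308125, -0.00467608,  0.00210816,  0.00108709,
       -0.00097602]), 'joint_torque': array([ 6.85260966e-04, -4.05457234e+01, -2.37778866e+01,  7.01374537e-02,
        3.01933754e-02, -3.39521682e-05]), 'position': array([0.14921034, 0.55481094, 0.22171192]), 'tcp_rot': array([ 1.31014563e-01,  9.91380125e-01, -7.74332957e-04, -1.78070995e-04]), 'force': array([-0.48819043,  0.24067711, -0.20409563]), 'moment': array([-0.01016302,  0.02461784, -0.07769228]), 'finger_force': 0.0, 'finger_gap': 0.999291592238163}
```

View pics/top0.png

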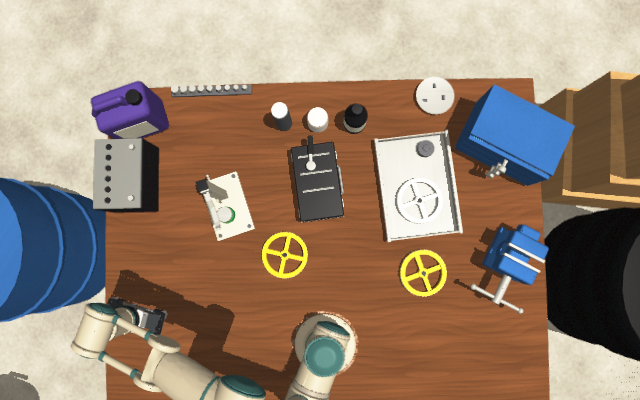

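View pics/scene0.png

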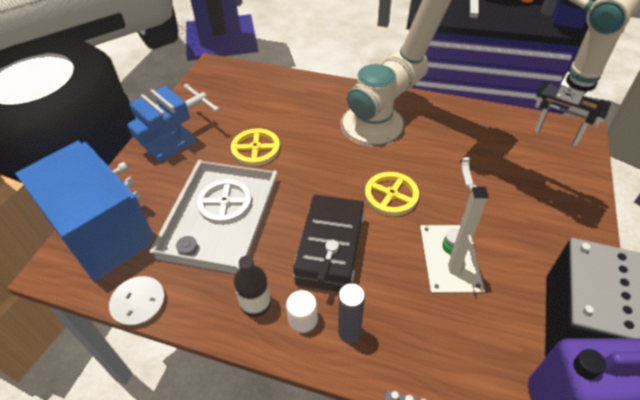

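The top view shows the sprocket at about (417,201) in the tray, the case at (317,180) with the ratchet at its far end (311,155), and the stand post top at (205,187) with its hook running towards the jar at (226,214). The scene view confirms this, with the hook tip at about (466,160). Next I'll measure these.

Run:
```python
from h import *
T=np.load("top.npz");S=np.load("scene.npz")
W=T["w"];C=T["c"].astype(int)
def sel(u0,u1,v0,v1,z0,z1,D=W):
    m=np.zeros(D.shape[:2],bool);m[v0:v1,u0:u1]=1
    return m&(D[...,2]>z0)&(D[...,2]<z1)
# sprocket
m=sel(392,446,178,226,.015,.04);P=W[m];print("spr n",len(P),"z",np.median(P[:,2]))
c,r=cv2.minEnclosingCircle(P[:,:2].astype(np.float32));print("circle",c,r)
q=P[:,:2]-np.array(c);rr=np.hypot(*q.T);k=(rr>.025)&(rr<.06);a=np.arctan2(q[k,1],q[k,0])
print("spoke phase deg",np.degrees(np.angle(np.exp(4j*a).mean())/4),k.sum())
for n,b in(("case",(280,352,135,228,.075,.095)),("tray",(365,470,125,248,.03,.05))):
    P=W[sel(*b)];rc=cv2.minAreaRect(P[:,:2].astype(np.float32));print(n,rc,np.median(P[:,2]))
    print(np.round(cv2.boxPoints(rc),3).tolist())
for nm,D,b in(("top",W,(185,260,165,245)),("scene",S["w"],(415,500,150,295))):
    for z0,z1 in((.003,.02),(.045,.07),(.26,.285),(.285,.305),(.305,.318),(.318,.34)):
        P=D[sel(*b,z0,z1,D)]
        if len(P)>5:
            rc=cv2.minAreaRect(P[:,:2].astype(np.float32));print(nm,z0,len(P),np.round(P.mean(0),3),np.round(rc[0],3),np.round(rc[1],3),round(rc[2],1))
for nm,b in(("ratchet",(295,330,130,175,.095,.13)),("idler",(415,436,138,158,.022,.045)),("bottles",(265,375,95,135,.06,.25))):
    P=W[sel(*b)];print(nm,P.min(0).round(3),P.max(0).round(3))
```

```text
spr n 893 z 0.025458194749323093
circle (0.4806939661502838, -0.35410076379776) 0.09948983043432236
spoke phase deg 12.752583394718839 261
case ((0.5804200172424316, 0.013805650174617767), (0.28742533922195435, 0.15011437237262726), 6.632483959197998) 0.08587781257383142
[[0.42899999022483826, 0.07199999690055847], [0.44600000977516174, -0.07699999958276749], [0.7319999933242798, -0.04399999976158142], [0.7149999737739563, 0.10499999672174454]]
tray ((0.5558059215545654, -0.37486183643341064), (0.37654203176498413, 0.3308449983596802), 5.291663646697998) 0.039373750858200385
[[0.3529999852180481, -0.2280000001192093], [0.3840000033378601, -0.5569999814033508], [0.7590000033378601, -0.5220000147819519], [0.7279999852180481, -0.19300000369548798]]
top 0.003 2445 [0.492 0.343 0.008] [0.501 0.359] [0.274 0.288] 89.2
top 0.045 206 [0.468 0.339 0.061] [0.49  0.347] [0.111 0.051] 18.7
top 0.26 132 [0.458 0.326 0.276] [0.479 0.332] [0.144 0.018] 11.9
top 0.285 95 [0.488 0.334 0.294] [0.473 0.333] [0.15  0.025] 12.8
top 0.305 30 [0.521 0.342 0.313] [0.526 0.339] [0.022 0.042] 62.6
top 0.318 119 [0.533 0.351 0.325] [0.532 0.351] [0.035 0.032] 17.4
scene 0.003 3110 [0.459 0.334 0.007] [0.324 0.346] [0.576 0.274] 9.4
scene 0.045 270 [0.496 0.338 0.06 ] [0.5   0.341] [0.125 0.039] 17.1
scene 0.26 297 [0.485 0.334 0.275] [0.478 0.33 ] [0.154 0.031] 20.2
scene 0.285 165 [0.506 0.339 0.294] [0.476 0.331] [0.159 0.03 ] 19.7
scene 0.305 70 [0.545 0.351 0.312] [0.544 0.348] [0.039 0.021] 64.3
scene 0.318 171 [0.537 0.352 0.324] [0.535 0.352] [0.034 0.033] 16.4
ratchet [ 0.593 -0.032  0.095] [0.721 0.084 0.114]
idler [ 0.656 -0.405  0.022] [ 0.712 -0.349  0.043]
bottles [ 0.745 -0.164  0.06 ] [0.83  0.157 0.213]
```

```bash
cat >> h.py <<'E'
def rows(p1,R1,n):
    "constant row taking the measured TCP to p1,R1 (Rotation) in n rows"
    s=arm.sense();p0=np.array(s["position"]);R0=R.from_quat(s["tcp_rot"])
    w=(R0.inv()*R1).as_rotvec()/n
    M=sum(R.from_rotvec(k*w).as_matrix() for k in range(n))
    t=np.linalg.solve(M,R0.inv().apply(np.array(p1)-p0))
    print(n,"rows:",np.round(np.r_[t/.25,w/np.pi],4).tolist(),"mm",round(1000*np.linalg.norm(t),1),"deg",round(np.degrees(np.linalg.norm(w)),2))
def frame(y,z):
    z=np.array(z,float);z/=np.linalg.norm(z);y=np.array(y,float);y-=z*(y@z);y/=np.linalg.norm(y)
    return R.from_matrix(np.stack([np.cross(y,z),y,z],1))
def wrist(Rt,j1,phi):
    A=(R.from_euler('z',j1)*R.from_euler('y',phi)).inv()*Rt*C0.inv()
    a=A.as_euler('ZYZ'); return a
def fk(j): return R.from_euler('z',j[0])*R.from_euler('y',j[1]+j[2])*R.from_euler('ZYZ',j[3:6])
C0=fk([1.18700985e+00,2.76505761e-01,1.50599176e+00,-4.28207054e-05,1.36068367e+00,-1.20992841e-01]).inv()*R.from_quat([1.31014563e-01,9.91380125e-01,-7.74332957e-04,-1.78070995e-04])
E
python3 - <<'E'
from h import *
from scipy.optimize import minimize
T=np.load("top.npz");S=np.load("scene.npz")
A=np.concatenate([T["w"].reshape(-1,3),S["w"].reshape(-1,3)])
cam=np.r_[np.zeros(T["w"].shape[0]*640),np.ones(400*640)]
A_ok=np.isfinite(A).all(1)
for k in(0,1):
    Q=A[A_ok&(cam==k)]
    P=Q[(Q[:,2]>.018)&(Q[:,2]<.034)&(np.hypot(Q[:,0]-.48,Q[:,1]+.354)<.11)]
    def cost(c):
        r=np.hypot(P[:,0]-c[0],P[:,1]-c[1]);return -np.exp(-((r-.073)/.006)**2).sum()
    b=min((minimize(cost,[x,y],method="Nelder-Mead") for x in(.47,.48,.49) for y in(-.36,-.345)),key=lambda o:o.fun).x
    q=P[:,:2]-b;rr=np.hypot(*q.T);s=(rr>.026)&(rr<.058);a=np.arctan2(q[s,1],q[s,0])
    print("spr",k,b.round(4),"z",np.median(P[rr<.08][:,2]).round(4),"phase",np.degrees(np.angle(np.exp(4j*a).mean())/4).round(1),s.sum())
    # case lid, iterated in its frame
    P=Q[(Q[:,2]>.078)&(Q[:,2]<.092)&(abs(Q[:,0]-.57)<.17)&(abs(Q[:,1]-.014)<.11)]
    def c2(v):
        ca,sa=np.cos(v[2]),np.sin(v[2]);d=P[:,:2]-v[:2];l=d@[ca,sa];m=d@[-sa,ca]
        return -((abs(l)<.130)&(abs(m)<.075)).sum()+0.3*len(P)*0 + 200*0
    h=cv2.minAreaRect(P[:,:2].astype(np.float32));
    o=min((minimize(lambda v:c2(v),[x,.014,t],method="Nelder-Mead",options=dict(initial_simplex=[[x,.014,t],[x+.02,.014,t],[x,.03,t],[x,.014,t+.1]])) for x in(.56,.575,.59) for t in(.08,.115,.15)),key=lambda o:o.fun)
    ca,sa=np.cos(.1157),np.sin(.1157);l=P[:,:2]@[ca,sa];m=P[:,:2]@[-sa,ca]
    print("case",k,o.x.round(4),o.fun,len(P),"rect",h,"pct l",np.percentile(l,[1,99]).round(3),"m",np.percentile(m,[1,50,99]).round(3))
    # stand
    P=Q[(Q[:,2]>.318)&(Q[:,2]<.34)&(np.hypot(Q[:,0]-.534,Q[:,1]-.352)<.04)];post=np.array(cv2.minAreaRect(P[:,:2].astype(np.float32))[0])
    H=Q[(Q[:,2]>.262)&(Q[:,2]<.315)&(np.hypot(Q[:,0]-.48,Q[:,1]-.335)<.12)]
    H=H[np.hypot(*(H[:,:2]-post).T)>.03]
    d=np.median(H[:,:2],0);u,s,vt=np.linalg.svd(H[:,:2]-H[:,:2].mean(0));print("post",k,post.round(4),"hook axis deg",np.degrees(np.arctan2(vt[0,1],vt[0,0]))%180,"mean",H.mean(0).round(4))
    e=vt[0]*np.sign(vt[0]@(H[:,:2].mean(0)-post));L=(H[:,:2]-post)@e
    off=(H[:,:2]-post)@[-e[1],e[0]]
    for a0 in range(30,150,10):
        g=(L>a0/1e3)&(L<(a0+10)/1e3)
        if g.sum()>3:print(a0,g.sum(),H[g,2].max().round(4),np.median(H[g,2]).round(4),"off",np.median(off[g]).round(4))
E
```

```text
spr 0 [ 0.496  -0.3475] z 0.026 phase 16.0 113
case 0 [0.5667 0.0122 0.1135] -2781.0 2785 rect ((0.5768025517463684, 0.0133528932929039), (0.2800828814506531, 0.15001259744167328), 6.588481903076172) pct l [0.437 0.691] m [-0.127 -0.057  0.02 ]
post 0 [0.5323 0.3509] hook axis deg 16.549124314493326 mean [0.4548 0.3272 0.2825]
30 21 0.3025 0.2959 off -0.0001
40 17 0.2993 0.2921 off 0.0011
50 18 0.2921 0.2855 off -0.0001
60 17 0.2815 0.2741 off 0.0008
70 15 0.2813 0.2755 off 0.0007
80 14 0.2818 0.2745 off -0.0004
90 16 0.2836 0.2768 off 0.0018
100 15 0.2805 0.2759 off 0.0006
110 15 0.2856 0.2766 off 0.0006
120 15 0.2892 0.282 off 0.0012
130 12 0.3017 0.2926 off 0.0009
spr 1 [ 0.5014 -0.3463] z 0.0244 phase 16.7 155
case 1 [0.5697 0.012  0.1141] -4009.0 4035 rect ((0.5804786086082458, 0.012976095080375671), (0.28967002034187317, 0.150565043091774), 6.576185703277588) pct l [0.441 0.695] m [-0.127 -0.057  0.02 ]
post 1 [0.5349 0.3524] hook axis deg 15.638937079247055 mean [0.4394 0.3214 0.2798]
30 4 0.2953 0.2948 off 0.0087
40 12 0.2953 0.2922 off 0.0068
50 11 0.2877 0.2858 off 0.0059
60 9 0.2786 0.2753 off 0.0054
70 22 0.2794 0.275 off 0.0045
80 23 0.2787 0.2745 off 0.002
90 21 0.2779 0.2751 off 0.006
100 24 0.2783 0.2753 off 0.0036
110 25 0.2775 0.2746 off 0.0027
120 34 0.2859 0.2785 off 0.0044
130 42 0.2972 0.2888 off 0.0054
```

```bash
cat >> h.py <<'E'
import sys
Z=np.array([0,0,1.]);al=np.radians(52)
ang=lambda d:np.array([np.cos(np.radians(d)),np.sin(np.radians(d)),0])
nc=ang(96.55); lc=ang(6.55); case=np.array([.568,.012,0])
U=nc*np.cos(al)+Z*np.sin(al); N=-nc*np.sin(al)+Z*np.cos(al)
# wheel underside touches edge (case -75 side, z=.085), centre 's0' along the case towards the robot; foot on bench
edge=case-.075*nc+.085*Z
foot=-.085/np.sin(al)            # along U from edge to lower-face foot
CW=edge+U*(foot+.080)+N*.011-.03*lc
def place(s): return frame(s*U,-N)
def regrasp(s): 
    x=np.cross(s*U,-N); return R.from_matrix(np.stack([x,np.cross(-U,x),-U],1))
seat=np.array([.447,.326,.275]); sx=ang(16.5)
E
python3 - <<'E'
from h import *
print("CW",CW.round(4))
for s in(1,-1):
    for nm,Rt,p in(("grasp",frame(s*ang(61.3),-Z),[.5335,-.283,.024]),("grasp2",frame(s*ang(151.3),-Z),[.434,-.312,.024]),("place",place(s),CW+.073*U),("regr",regrasp(s),CW+.073*U),("hang",frame(s*sx,-Z),seat)):
        for phi in(1.75,2.1):
            wc=np.array(p)-.2*Rt.as_matrix()[:,2];a=wrist(Rt,np.arctan2(wc[1],wc[0]),phi)
            print(s,nm,phi,wc.round(2),a.round(2))
E
```

```text
CW [ 0.5497 -0.0916  0.0698]
1 grasp 1.75 [ 0.53 -0.28  0.22] [-0.    1.39 -1.56]
1 grasp 2.1 [ 0.53 -0.28  0.22] [-0.    1.04 -1.56]
1 grasp2 1.75 [ 0.43 -0.31  0.22] [0.   1.39 3.02]
1 grasp2 2.1 [ 0.43 -0.31  0.22] [0.   1.04 3.02]
1 place 1.75 [ 0.56 -0.2   0.25] [ 0.81  1.81 -2.01]
1 place 2.1 [ 0.56 -0.2   0.25] [ 0.78  1.56 -2.26]
1 regr 1.75 [0.53 0.08 0.28] [-0.67  1.45 -1.44]
1 regr 2.1 [0.53 0.08 0.28] [-0.73  1.18 -1.21]
1 hang 1.75 [0.45 0.33 0.48] [0.   1.39 0.34]
1 hang 2.1 [0.45 0.33 0.48] [0.   1.04 0.34]
-1 grasp 1.75 [ 0.53 -0.28  0.22] [0.   1.39 1.58]
-1 grasp 2.1 [ 0.53 -0.28  0.22] [0.   1.04 1.58]
-1 grasp2 1.75 [ 0.43 -0.31  0.22] [-0.    1.39 -0.12]
-1 grasp2 2.1 [ 0.43 -0.31  0.22] [-0.    1.04 -0.12]
-1 place 1.75 [ 0.56 -0.2   0.25] [0.81 1.81 1.14]
-1 place 2.1 [ 0.56 -0.2   0.25] [0.78 1.56 0.88]
-1 regr 1.75 [0.53 0.08 0.28] [-0.67  1.45  1.7 ]
-1 regr 2.1 [0.53 0.08 0.28] [-0.73  1.18  1.94]
-1 hang 1.75 [0.45 0.33 0.48] [-0.    1.39 -2.8 ]
-1 hang 2.1 [0.45 0.33 0.48] [-0.    1.04 -2.8 ]
```

Run:
```python
from h import *
rows([.5335,-.283,.13],frame(ang(61.3),-Z),24)
```

```text
24 rows: [-0.1112, -0.1065, 0.0154, -0.0, 0.0, 0.0032] mm 38.7 deg 0.57
```

```bash
python3 -m pendant '[[-0.111,-0.1065,0.0154,0,0,0.0032],[-0.111,-0.1065,0.0154,0,0,0.0032],[-0.111,-0.1065,0.0154,0,0,0.0032],[-0.111,-0.1065,0.0154,0,0,0.0032],[-0.111,-0.1065,0.0154,0,0,0.0032],[-0.111,-0.1065,0.0154,0,0,0.0032],[-0.111,-0.1065,0.0154,0,0,0.0032],[-0.111,-0.1065,0.0154,0,0,0.0032],[-0.111,-0.1065,0.0154,0,0,0.0032],[-0.111,-0.1065,0.0154,0,0,0.0032],[-0.111,-0.1065,0.0154,0,0,0.0032],[-0.111,-0.1065,0.0154,0,0,0.0032]]' 0.1
python3 -m pendant '[[-0.111,-0.1065,0.0154,0,0,0.0032],[-0.111,-0.1065,0.0154,0,0,0.0032],[-0.111,-0.1065,0.0154,0,0,0.0032],[-0.111,-0.1065,0.0154,0,0,0.0032],[-0.111,-0.1065,0.0154,0,0,0.0032],[-0.111,-0.1065,0.0154,0,0,0.0032],[-0.111,-0.1065,0.0154,0,0,0.0032],[-0.111,-0.1065,0.0154,0,0,0.0032],[-0.111,-0.1065,0.0154,0,0,0.0032],[-0.111,-0.1065,0.0154,0,0,0.0032],[-0.111,-0.1065,0.0154,0,0,0.0032],[-0.111,-0.1065,0.0154,0,0,0.0032]]'
python3 - <<'E'
from h import *
rows([.5335,-.283,.13],frame(ang(61.3),-Z),3)
for n in("top","scene"):
    f=arm.grab_frame(n);cv2.imwrite(f"pics/{n}1.png",f["color"][...,::-1]); np.savez(n+"1.npz",w=cloud(f),c=f["color"])
a=cv2.imread("pics/top1.png")[150:270,350:510];b=cv2.imread("pics/scene1.png")[130:290,140:340]
cv2.imwrite("pics/cl1.png",np.vstack([cv2.resize(a,(400,300)),cv2.resize(b,(400,300))]))
E
```

```text
time: 1.1
position: [0.3658, 0.1461, 0.176]
tcp_rot: [0.191, 0.982, 0.0, 0.0]
force: [0.4, 0.3, -0.0]
finger_gap: 0.45
finger_force: 0.0
time: 2.1
position: [0.5313, -0.2843, 0.1293]
tcp_rot: [0.25, 0.968, 0.0, -0.0]
force: [1.1, -0.4, 0.6]
finger_gap: 0.45
finger_force: 0.0
3 rows: [-0.0018, 0.0029, -0.001, 0.0, -0.0001, -0.0004] mm 0.9 deg 0.08
```

View pics/cl1.png

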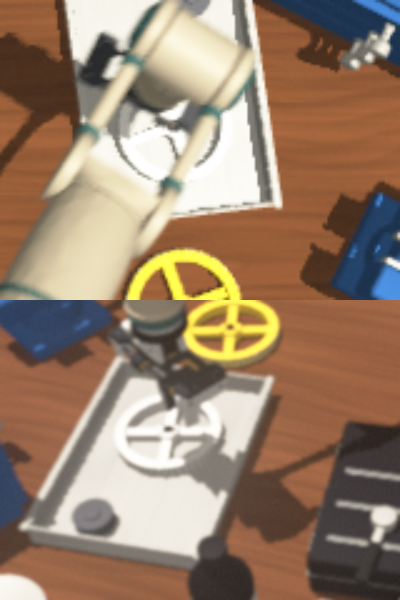

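The scene view shows the gripper above the wheel's case-side rim. I'll check the centre and phase with an overlay.

```bash
cat >> h.py <<'E'
def proj(f,P):
    E=np.array(f["extrinsics"]);c=(E[:3,:3]@np.array(P).T).T+E[:3,3]
    c=c*[1,-1,-1];return cv2.projectPoints(c,np.zeros(3),np.zeros(3),np.array(f["camera_matrix"],float),np.array([f["k1"],0,0,0,0],float))[0][:,0]
E
python3 - <<'E'
from h import *
o=[]
t=np.radians(np.arange(0,360,4))
for n,(u0,u1,v0,v1) in(("top",(385,451,175,230)),("scene",(185,263,170,230))):
    f=arm.grab_frame(n);im=cv2.imread(f"pics/{n}0.png")[v0:v1,u0:u1];k=400/(u1-u0);im=cv2.resize(im,None,fx=k,fy=k)
    c=np.array([.4985,-.347,.026]) 
    pts=[c+r*np.array([np.cos(a),np.sin(a),0]) for r in(.066,.080) for a in t]+[c+r*ang(16.3+90*i) for i in range(4) for r in(.02,.03,.04,.05,.06)]+[np.array([.5335,-.283,.026])]*3
    for p in proj(f,pts): cv2.circle(im,tuple(int(x) for x in (p-[u0,v0]+.5)*k),2,(0,0,255),-1)
    o.append(im)
h=max(i.shape[0] for i in o);o=[cv2.copyMakeBorder(i,0,h-i.shape[0],0,0,0) for i in o]
cv2.imwrite("pics/ov.png",np.hstack(o))
E
```

```text
(no output)
```

View pics/ov.png

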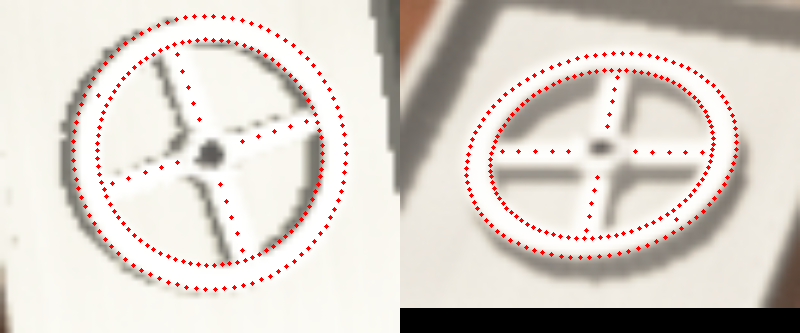

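The overlay matches in both views. The wheel rim runs from about (70,15) to (345,290) in the left half, spokes at about 16°, and the grip dot at (98,96) sits mid-window on the rim. I'll descend and grip.

```bash
python3 -m pendant '[[-0.005,0.009,0.08,0,0,0],[0,0,0.08,0,0,0],[0,0,0.08,0,0,0],[0,0,0.08,0,0,0],[0,0,0.06,0,0,0],[0,0,0.035,0,0,0],[0,0,0,0,0,0]]'
python3 -m pendant '[[0,0,0,0,0,0],[0,0,0,0,0,0],[0,0,0,0,0,0],[0,0,0,0,0,0],[0,0,0,0,0,0],[0,0,0,0,0,0]]' 1
python3 -m pendant '[[0,0,-0.04,0,0,0],[0,0,-0.08,0,0,0],[0,0,-0.08,0,0,0],[0,0,-0.1,0,0,0],[0,0,-0.1,0,0,0],[0,0,-0.1,0,0,0],[0,0,-0.1,0,0,0],[0,0,-0.1,0,0,0],[0,0,-0.05,0,0,0]]'
```

```text
time: 2.88
position: [0.5318, -0.2787, 0.0247]
tcp_rot: [0.249, 0.969, 0.001, -0.002]
force: [-0.5, -0.2, 0.5]
finger_gap: 0.449
finger_force: 0.0
time: 3.38
position: [0.5338, -0.282, 0.0273]
tcp_rot: [0.249, 0.968, -0.001, 0.001]
force: [-1.6, -1.9, 4.5]
finger_gap: 0.148
finger_force: 29.9
time: 4.13
position: [0.5341, -0.2809, 0.2168]
tcp_rot: [0.249, 0.968, 0.0, 0.002]
force: [1.4, 0.3, -4.1]
finger_gap: 0.151
finger_force: 30.0
```

Run:
```python
from h import *
Rp=place(1);T=CW+.073*U+.012*N;print(T.round(4))
rows(T+.10*Z-.05*nc,Rp,12)
```

```text
[ 0.5456 -0.0563  0.1347]
12 rows: [0.008, 0.0582, 0.0194, -0.0233, 0.0075, -0.0152] mm 15.5 deg 5.18
```

```bash
python3 -m pendant '[[0.008,0.058,0.0194,-0.0233,0.0075,-0.0152],[0.008,0.058,0.0194,-0.0233,0.0075,-0.0152],[0.008,0.058,0.0194,-0.0233,0.0075,-0.0152],[0.008,0.058,0.0194,-0.0233,0.0075,-0.0152],[0.008,0.058,0.0194,-0.0233,0.0075,-0.0152],[0.008,0.058,0.0194,-0.0233,0.0075,-0.0152],[0.008,0.058,0.0194,-0.0233,0.0075,-0.0152],[0.008,0.058,0.0194,-0.0233,0.0075,-0.0152],[0.008,0.058,0.0194,-0.0233,0.0075,-0.0152],[0.008,0.058,0.0194,-0.0233,0.0075,-0.0152],[0.008,0.058,0.0194,-0.0233,0.0075,-0.0152],[0.008,0.058,0.0194,-0.0233,0.0075,-0.0152]]'
python3 -m pendant '[[0,0,0,0,0,0],[0,0,0,0,0,0]]'
python3 - <<'E'
from h import *
s=arm.sense();print(s["joints"].round(2),s["finger_gap"])
Rp=place(1);T=CW+.073*U+.012*N
rows(T+.10*Z-.05*nc,Rp,2)
rows(T+.012*Z-.01*nc,Rp,8)
for n in("top","scene"):
    f=arm.grab_frame(n);cv2.imwrite(f"pics/{n}2.png",f["color"][...,::-1]); np.savez(n+"2.npz",w=cloud(f),c=f["color"])
E
```

```text
time: 5.13
position: [0.5504, -0.1067, 0.2311]
tcp_rot: [-0.051, 0.897, 0.439, -0.026]
force: [-0.9, -0.1, -3.9]
finger_gap: 0.148
finger_force: 30.0
time: 5.3
position: [0.5506, -0.1073, 0.23]
tcp_rot: [-0.05, 0.897, 0.437, -0.027]
force: [0.8, -1.0, -3.8]
finger_gap: 0.147
finger_force: 30.0
[-0.7   0.56  1.38  0.6   1.88 -2.4 ] 0.14671478359138215
2 rows: [-0.0017, 0.0089, -0.0039, -0.0, -0.0003, -0.0008] mm 2.5 deg 0.15
8 rows: [-0.0005, -0.0201, 0.0419, -0.0, -0.0001, -0.0002] mm 11.6 deg 0.04
```

View pics/scene2.png

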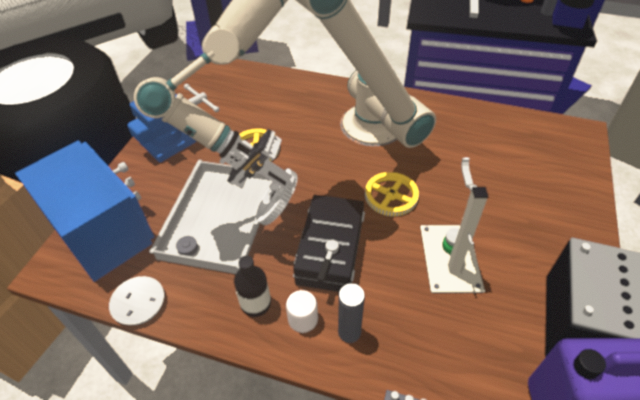

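The wheel is held sloped at about (272,205), just right of the case at (330,240). I'll lower it.

```bash
python3 -m pendant '[[0,-0.02,0.042,0,0,0],[0,-0.02,0.042,0,0,0],[0,-0.02,0.042,0,0,0],[0,-0.02,0.042,0,0,0],[0,-0.02,0.042,0,0,0],[0,-0.02,0.042,0,0,0],[0,-0.02,0.042,0,0,0],[0,-0.02,0.042,0,0,0],[0,0,0,0,0,0],[0,0,0,0,0,0]]'
python3 - <<'E'
from h import *
s=arm.sense()
Rp=place(1);T=CW+.073*U+.012*N
rows(T+.0*Z-.005*nc,Rp,3);rows(T,Rp,3)
E
```

```text
time: 6.23
position: [0.5453, -0.0648, 0.1478]
tcp_rot: [-0.05, 0.897, 0.439, -0.027]
force: [0.4, -0.0, -3.3]
finger_gap: 0.147
finger_force: 30.0
3 rows: [-0.0017, -0.011, 0.0143, 0.0003, -0.0002, -0.0003] mm 4.5 deg 0.09
3 rows: [-0.0017, -0.0069, 0.0196, 0.0003, -0.0002, -0.0003] mm 5.2 deg 0.09
```

```bash
python3 -m pendant '[[-0.001,-0.011,0.0143,0,0,0],[-0.001,-0.011,0.0143,0,0,0],[-0.001,-0.011,0.0143,0,0,0],[0,0,0,0,0,0],[0,0,0,0,0,0]]'
python3 -m pendant '[[0,0.006,0.008,0,0,0],[0,0.006,0.008,0,0,0],[0,0,0,0,0,0],[0,0,0,0,0,0]]'
```

```text
time: 6.65
position: [0.5461, -0.0619, 0.1354]
tcp_rot: [-0.051, 0.897, 0.438, -0.026]
force: [0.3, 1.0, -2.4]
finger_gap: 0.148
finger_force: 29.9
time: 6.98
position: [0.5453, -0.0567, 0.1354]
tcp_rot: [-0.051, 0.897, 0.438, -0.026]
force: [-0.4, -0.1, -2.3]
finger_gap: 0.147
finger_force: 29.9
```

```bash
python3 -m pendant '[[0,-0.003,0.009,0,0,0],[0,-0.003,0.009,0,0,0],[0,0,0,0,0,0],[0,0,0,0,0,0]]'
python3 - <<'E'
from h import *
for n in("scene","top"):
    f=arm.grab_frame(n);im=f["color"][...,::-1];cv2.imwrite(f"pics/{n}3.png",im); np.savez(n+"3.npz",w=cloud(f),c=f["color"])
    if n=="scene":cv2.imwrite("pics/cl3.png",cv2.resize(im[160:300,220:380],None,fx=4,fy=4))
E
```

```text
time: 7.32
position: [0.5454, -0.0545, 0.1335]
tcp_rot: [-0.051, 0.897, 0.439, -0.025]
force: [-1.2, -4.6, 8.4]
finger_gap: 0.148
finger_force: 30.2
```

View pics/cl3.png

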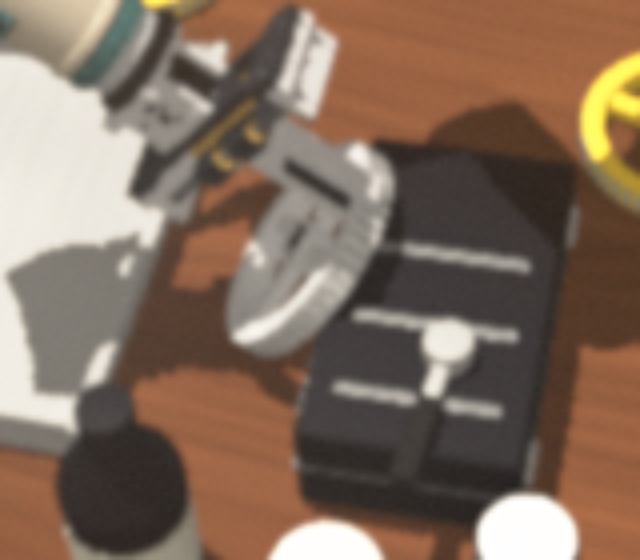

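The wheel, at about (310,250) in the crop, is in contact with the case edge. The force is -4.6 N in y and +8.4 N in z. I'll release and back out.

```bash
python3 -m pendant '[[0,0,0,0,0,0],[0,0,0,0,0,0],[0,0,0,0,0,0],[0,0,0,0,0,0],[0,0,0,0,0,0]]' 0.2
python3 -m pendant '[[0,0,-0.02,0,0,0],[0,0,-0.04,0,0,0],[0,0,-0.06,0,0,0],[0,0,-0.1,0,0,0],[0,0,-0.12,0,0,0],[0,0,-0.12,0,0,0],[0,0,-0.06,0,0,0],[0,0,0,0,0,0]]'
python3 - <<'E'
from h import *
for n in("scene","top"):
    f=arm.grab_frame(n);im=f["color"][...,::-1];cv2.imwrite(f"pics/{n}4.png",im); w=cloud(f);np.savez(n+"4.npz",w=w,c=f["color"])
    d=w-CW;l=d@lc;u=d@U;m=d@N
    k=(abs(l)<.1)&(abs(u)<.1)&(abs(m-.011)<.02)&(w[...,2]>.012)&(f["color"].min(-1)>110)
    P=w[k]
    for it in range(5):
        c=P.mean(0);_,_,vt=np.linalg.svd(P-c,full_matrices=False);nn=vt[2]*np.sign(vt[2][2]);r=(P-c)@nn;P=P[abs(r-np.median(r))<.006]
    print(n,len(P),"N",nn.round(3),"N exp",N.round(3),"slope",np.degrees(np.arccos(nn[2])).round(1),"offset from expected top face",((c-CW)@N-.011).round(4))
    d=P-CW; l=d@lc;u=d@U
    from scipy.optimize import minimize
    o=min((minimize(lambda v:-np.exp(-((np.hypot(l-v[0],u-v[1])-.073)/.006)**2).sum(),[a,b],method="Nelder-Mead") for a in(-.01,0,.01) for b in (-.01,0,.01)),key=lambda o:o.fun)
    q=np.stack([l,u],1)-o.x;rr=np.hypot(*q.T);s=(rr>.026)&(rr<.058);a=np.arctan2(q[s,1],q[s,0])
    print("centre l,u",o.x.round(4),"phase",np.degrees(np.angle(np.exp(4j*a).mean())/4).round(1),s.sum(),"extent",l.min().round(3),l.max().round(3),u.min().round(3),u.max().round(3))
    if n=="scene":cv2.imwrite("pics/cl4.png",cv2.resize(im[160:300,220:380],None,fx=4,fy=4))
E
```

```text
time: 7.83
position: [0.5449, -0.054, 0.131]
tcp_rot: [-0.051, 0.897, 0.439, -0.026]
force: [-0.0, -0.3, -0.1]
finger_gap: 0.399
finger_force: 0.0
time: 8.5
position: [0.5581, -0.1598, 0.2128]
tcp_rot: [-0.05, 0.898, 0.436, -0.024]
force: [-0.4, -0.1, -0.7]
finger_gap: 0.397
finger_force: 0.0
scene 731 N [ 0.094 -0.767  0.635] N exp [ 0.09  -0.783  0.616] slope 50.6 offset from expected top face -0.0032
centre l,u [0.0034 0.0046] phase -44.0 103 extent -0.081 0.081 -0.08 0.081
top 533 N [ 0.075 -0.776  0.626] N exp [ 0.09  -0.783  0.616] slope 51.3 offset from expected top face -0.0035
centre l,u [-0.0029  0.006 ] phase -44.5 103 extent -0.078 0.078 -0.081 0.085
```

View pics/cl4.png

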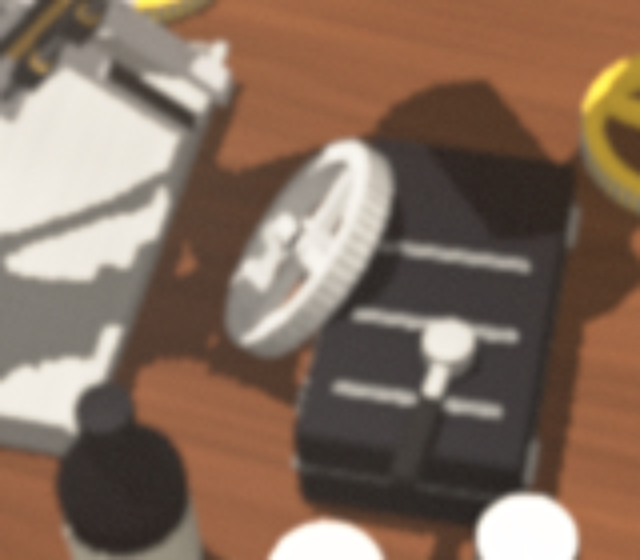

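The wheel leans freely on the case at about (310,250), sloped 51° with a window at the top. Now for the regrasp from above.

```bash
cat >> h.py <<'E'
a2=np.radians(51);U2=nc*np.cos(a2)+Z*np.sin(a2);N2=-nc*np.sin(a2)+Z*np.cos(a2);C2=CW+.003*U-.0033*N
x2=np.cross(U,-N);RG=R.from_matrix(np.stack([x2,np.cross(-U2,x2),-U2],1));TG=C2+.087*U2
E
python3 - <<'E'
from h import *
print(C2,TG)
rows(TG+.08*U2+.03*Z,RG,16)
E
```

```text
[ 0.54918957 -0.08717008  0.07014549] [ 0.54294413 -0.03277658  0.13775718]
16 rows: [-0.0, 0.0489, 0.0028, 0.0316, -0.0, -0.0] mm 12.3 deg 5.69
```

```bash
python3 -m pendant '[[0,0.049,0.003,0.0316,0,0],[0,0.049,0.003,0.0316,0,0],[0,0.049,0.003,0.0316,0,0],[0,0.049,0.003,0.0316,0,0],[0,0.049,0.003,0.0316,0,0],[0,0.049,0.003,0.0316,0,0],[0,0.049,0.003,0.0316,0,0],[0,0.049,0.003,0.0316,0,0]]' 0.12
python3 -m pendant '[[0,0.049,0.003,0.0316,0,0],[0,0.049,0.003,0.0316,0,0],[0,0.049,0.003,0.0316,0,0],[0,0.049,0.003,0.0316,0,0],[0,0.049,0.003,0.0316,0,0],[0,0.049,0.003,0.0316,0,0],[0,0.049,0.003,0.0316,0,0],[0,0.049,0.003,0.0316,0,0],[0,0,0,0,0,0]]'
python3 - <<'E'
from h import *
print(arm.sense()["joints"].round(2))
rows(TG+.03*U2,RG,6)
E
```

```text
time: 9.27
position: [0.5465, -0.0714, 0.2573]
tcp_rot: [-0.057, 0.997, 0.055, -0.004]
force: [-0.2, 0.6, -0.4]
finger_gap: 0.438
finger_force: 0.0
time: 10.02
position: [0.5337, 0.0229, 0.2238]
tcp_rot: [-0.059, 0.941, -0.333, 0.014]
force: [-0.7, 1.0, -0.4]
finger_gap: 0.441
finger_force: 0.0
[ 0.34  0.33  1.65 -0.67  1.41 -1.16]
6 rows: [-0.0021, 0.0068, 0.0482, 0.0, -0.0003, 0.0007] mm 12.2 deg 0.14
```

```bash
python3 -m pendant '[[-0.002,0.007,0.048,0,0,0],[-0.002,0.007,0.048,0,0,0],[-0.002,0.007,0.048,0,0,0],[-0.002,0.007,0.048,0,0,0],[-0.002,0.007,0.048,0,0,0],[-0.002,0.007,0.048,0,0,0],[0,0,0,0,0,0]]'
python3 - <<'E'
from h import *
rows(TG,RG,3)
f=arm.grab_frame("scene");im=f["color"][...,::-1];cv2.imwrite("pics/cl5.png",cv2.resize(im[130:270,240:400],None,fx=4,fy=4))
E
```

```text
time: 10.6
position: [0.5418, -0.0198, 0.1648]
tcp_rot: [-0.054, 0.941, -0.332, 0.015]
force: [-0.5, 0.4, 0.2]
finger_gap: 0.444
finger_force: 0.0
3 rows: [0.0003, 0.0091, 0.0389, 0.0002, -0.0008, 0.0003] mm 10.0 deg 0.16
```

View pics/cl5.png

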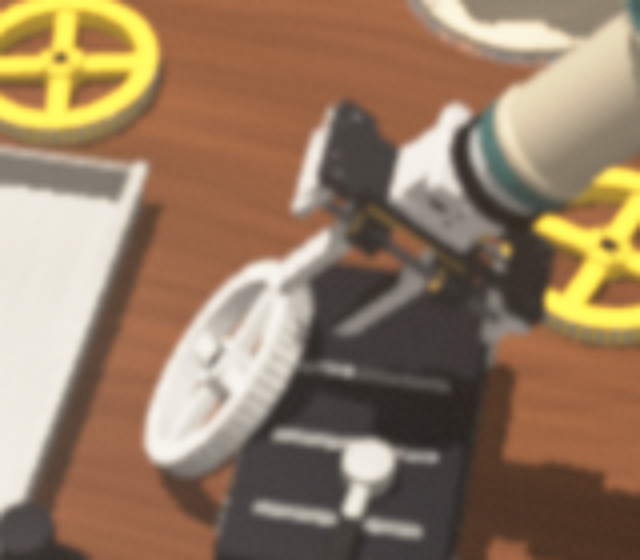

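Run:
```python
from h import *
s=arm.sense();p=s["position"]-C2
print("tcp in l,u,n",(p@lc).round(4),(p@U2).round(4),(p@N2).round(4),"tool y.N",R.from_quat(s["tcp_rot"]).as_matrix()[:,1]@N2)
for n in("scene","top"):
    f=arm.grab_frame(n);w=cloud(f);d=w-C2;l,u,m=d@lc,d@U2,d@N2
    for a,b in((.03,.085),(.105,.118),(.118,.13),(.13,.142)):
        k=(abs(l)<.02)&(u>a)&(u<b)&(abs(m)<.06)
        h,e=np.histogram(m[k],np.arange(-.06,.061,.005));print(n,a,k.sum(),[(int(round(1000*x)),int(c)) for x,c in zip(e,h) if c>0])
        if k.sum()>0: print("   l median",np.median(l[k]).round(4))
```

```text
tcp in l,u,n 0.0011 0.1173 0.0072 tool y.N -0.9999956225953126
scene 0.03 303 [(-60, 26), (-55, 25), (-50, 26), (-45, 29), (-40, 23), (-35, 26), (-30, 26), (-25, 8), (-10, 7), (-5, 19), (0, 18), (5, 20), (10, 32), (15, 18)]
   l median 0.0024
scene 0.105 53 [(-25, 5), (-20, 6), (-15, 15), (25, 1), (30, 6), (35, 6), (40, 14)]
   l median 0.0074
scene 0.118 45 [(-25, 4), (-20, 6), (-15, 15), (30, 3), (35, 6), (40, 11)]
   l median 0.0071
scene 0.13 49 [(-25, 4), (-20, 6), (-15, 12), (-10, 2), (30, 6), (35, 5), (40, 14)]
   l median 0.0069
top 0.03 84 [(-60, 3), (-55, 5), (-50, 7), (-45, 4), (-40, 3), (-35, 2), (-30, 2), (-10, 2), (-5, 6), (0, 7), (5, 9), (10, 16), (15, 16), (20, 2)]
   l median -0.0119
top 0.105 9 [(35, 5), (40, 4)]
   l median -0.0028
top 0.118 16 [(35, 8), (40, 8)]
   l median 0.0009
top 0.13 5 [(40, 5)]
   l median -0.0025
```

```bash
python3 -m pendant '[[0,0.011,0.02,0,0,0],[0,0.011,0.03,0,0,0],[0,0,0.03,0,0,0],[0,0,0.03,0,0,0],[0,0,0.01,0,0,0],[0,0,0,0,0,0],[0,0,0,0,0,0]]'
python3 - <<'E'
from h import *
s=arm.sense();p=s["position"]-C2;print((p@lc).round(4),(p@U2).round(4),(p@N2).round(4))
E
python3 -m pendant '[[0,0,0,0,0,0],[0,0,0,0,0,0],[0,0,0,0,0,0],[0,0,0,0,0,0],[0,0,0,0,0,0],[0,0,0,0,0,0],[0,0,0,0,0,0]]' 1
```

```text
time: 11.33
position: [0.5456, -0.033, 0.1397]
tcp_rot: [-0.054, 0.941, -0.333, 0.018]
force: [0.0, -0.5, 0.0]
finger_gap: 0.44
finger_force: 0.0
0.0026 0.0881 0.0016
time: 11.92
position: [0.5458, -0.033, 0.1402]
tcp_rot: [-0.054, 0.941, -0.333, 0.018]
force: [1.2, -2.3, 1.0]
finger_gap: 0.229
finger_force: 30.0
```

```bash
python3 -m pendant '[[0,0,-0.03,0,0,0],[0,0,-0.06,0,0,0],[0,0,-0.08,0,0,0],[0,0,-0.08,0,0,0],[0,0,-0.08,0,0,0]]'
python3 - <<'E'
from h import *
rows([.50,.04,.35],frame(nc,-Z),8)
E
```

```text
time: 12.33
position: [0.5387, 0.0192, 0.2038]
tcp_rot: [-0.054, 0.941, -0.332, 0.016]
force: [0.1, -2.1, -3.6]
finger_gap: 0.229
finger_force: 30.1
8 rows: [0.0183, -0.0159, -0.0738, -0.027, -0.0002, 0.0] mm 19.4 deg 4.86
```

```bash
python3 -m pendant '[[0.018,-0.016,-0.074,-0.027,0,0],[0.018,-0.016,-0.074,-0.027,0,0],[0.018,-0.016,-0.074,-0.027,0,0],[0.018,-0.016,-0.074,-0.027,0,0],[0.018,-0.016,-0.074,-0.027,0,0],[0.018,-0.016,-0.074,-0.027,0,0],[0.018,-0.016,-0.074,-0.027,0,0],[0.018,-0.016,-0.074,-0.027,0,0]]'
python3 - <<'E'
from h import *
rows(seat-.11*sx+[0,0,.053],frame(sx,-Z),14)
E
```

```text
time: 13.0
position: [0.5007, 0.041, 0.3516]
tcp_rot: [-0.058, 0.998, 0.002, -0.001]
force: [-0.6, -0.6, -4.5]
finger_gap: 0.227
finger_force: 29.8
14 rows: [0.0825, 0.0427, 0.007, 0.0001, -0.0001, 0.0318] mm 23.3 deg 5.73
```

```bash
python3 -m pendant '[[0.0825,0.0427,0.007,0,0,0.0318],[0.0825,0.0427,0.007,0,0,0.0318],[0.0825,0.0427,0.007,0,0,0.0318],[0.0825,0.0427,0.007,0,0,0.0318],[0.0825,0.0427,0.007,0,0,0.0318],[0.0825,0.0427,0.007,0,0,0.0318],[0.0825,0.0427,0.007,0,0,0.0318]]'
python3 -m pendant '[[0.0825,0.0427,0.007,0,0,0.0318],[0.0825,0.0427,0.007,0,0,0.0318],[0.0825,0.0427,0.007,0,0,0.0318],[0.0825,0.0427,0.007,0,0,0.0318],[0.0825,0.0427,0.007,0,0,0.0318],[0.0825,0.0427,0.007,0,0,0.0318],[0.0825,0.0427,0.007,0,0,0.0318],[0,0,0,0,0,0],[0,0,0,0,0,0]]'
python3 - <<'E'
from h import *
rows(seat-.11*sx+[0,0,.053],frame(sx,-Z),2)
print(arm.sense()["joints"].round(2))
for n in("scene","top"):
    f=arm.grab_frame(n);im=f["color"][...,::-1];w=cloud(f)
    c=seat-.11*sx+[0,0,-.035]; sy=np.array([-sx[1],sx[0],0]);d=w-c;a,b,h=d@sx,d@sy,d[...,2]
    k=(abs(a)<.04)&(abs(b)<.1)&(h>-.09)&(h<.075);P=np.stack([a[k],b[k],h[k]],1)
    print(n,len(P),"med",np.median(P,0).round(4),"pct",np.percentile(P,[1,99],0).round(3))
    a,b,h=((w-seat)@sx),(w-seat)@sy,w[...,2]-.275
    k=(a>-.055)&(a<-.035)&(abs(b)<.02)&(h>-.03)&(h<.05);print("tip pts",k.sum(),np.c_[a[k],b[k],h[k]].max(0) if k.sum() else 0,np.median(b[k]) if k.sum() else 0)
    if n=="scene":cv2.imwrite("pics/cl6.png",cv2.resize(im[90:290,360:520],None,fx=3,fy=3))
E
```

```text
time: 13.58
position: [0.3739, 0.1385, 0.3379]
tcp_rot: [0.291, 0.957, -0.001, -0.002]
force: [0.9, 1.4, -4.1]
finger_gap: 0.224
finger_force: 29.8
time: 14.33
position: [0.3421, 0.2944, 0.3252]
tcp_rot: [0.598, 0.802, -0.002, -0.001]
force: [0.4, -0.2, -3.5]
finger_gap: 0.228
finger_force: 29.9
2 rows: [0.0011, -0.0009, -0.0056, -0.0009, 0.0001, 0.0003] mm 1.4 deg 0.16
[0.56 0.04 1.54 0.   1.56 0.27]
scene 1667 med [-0.0009 -0.0091  0.0071] pct [[-0.022 -0.082 -0.084]
 [ 0.011  0.076  0.072]]
tip pts 56 [-0.03507587  0.00785512  0.02190888] -0.0016213741433490077
top 331 med [-0.01  -0.042  0.039] pct [[-0.025 -0.083 -0.079]
 [ 0.008  0.009  0.074]]
tip pts 8 [-0.0358437  -0.00296888  0.02099563] -0.005603164894175649
```

View pics/cl6.png

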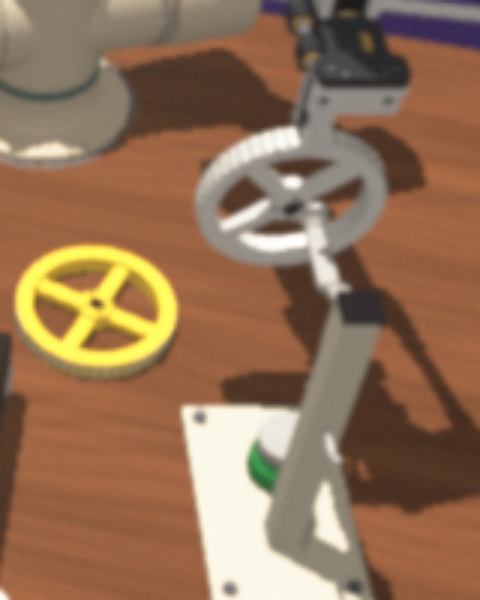

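The wheel hangs upright at about (290,195) in front of the hook tip at (315,210), with a window on top and its spokes in an X. I'll move it over the hook.

```bash
python3 -m pendant '[[0.002,0,-0.016,-0.001,0,0],[0,0,0,0,0,0],[0,0.04,0,0,0,0],[0,0.06,0,0,0,0],[0,0.06,0,0,0,0],[0,0.06,0,0,0,0],[0,0.06,0,0,0,0],[0,0.06,0,0,0,0],[0,0,0,0,0,0],[0,0,0,0,0,0]]'
python3 - <<'E'
from h import *
rows(seat+[0,0,.054],frame(sx,-Z),2)
E
```

```text
time: 15.27
position: [0.426, 0.3181, 0.3293]
tcp_rot: [0.6, 0.8, -0.001, -0.0]
force: [-0.1, -0.4, -4.1]
finger_gap: 0.223
finger_force: 29.9
2 rows: [0.0034, 0.0447, 0.0005, -0.0002, 0.0001, -0.0005] mm 11.2 deg 0.1
```

No contact, so I continue to the seat and lower.

```bash
python3 -m pendant '[[0.003,0.045,0,0,0,0],[0.003,0.045,0,0,0,0],[0,0,0,0,0,0],[0,0,0,0,0,0],[0,0,0.025,0,0,0],[0,0,0.025,0,0,0],[0,0,0.025,0,0,0],[0,0,0.02,0,0,0],[0,0,0.01,0,0,0],[0,0,0,0,0,0],[0,0,0,0,0,0]]'
python3 -m pendant '[[0,0,0.006,0,0,0],[0,0,0.006,0,0,0],[0,0,0,0,0,0],[0,0,0,0,0,0]]'
```

```text
time: 16.18
position: [0.4457, 0.3258, 0.3041]
tcp_rot: [0.599, 0.801, 0.0, 0.0]
force: [-0.2, 0.0, -4.0]
finger_gap: 0.224
finger_force: 29.9
time: 16.52
position: [0.4458, 0.3261, 0.3032]
tcp_rot: [0.599, 0.801, 0.002, 0.001]
force: [-2.9, -1.9, 4.9]
finger_gap: 0.226
finger_force: 30.0
```

Run:
```python
from h import *
sy=np.array([-sx[1],sx[0],0])
o=[]
for n,b in(("scene",(130,270,400,520)),("top",(150,250,150,270))):
    f=arm.grab_frame(n);im=f["color"][...,::-1];w=cloud(f);d=w-seat;a,bb,h=d@sx,d@sy,d[...,2]
    k=(abs(a)<.03)&(abs(bb)<.1)&(h<-.04)&(h>-.17);P=np.c_[a[k],bb[k],h[k]]
    print(n,k.sum(),np.percentile(P,[1,50,99],0).round(3).tolist())
    o.append(cv2.resize(im[b[0]:b[1],b[2]:b[3]],(400,int(400*(b[1]-b[0])/(b[3]-b[2])))))
H=max(i.shape[0] for i in o);cv2.imwrite("pics/cl7.png",np.hstack([cv2.copyMakeBorder(i,0,H-i.shape[0],0,0,0) for i in o]))
```

```text
scene 816 [[-0.022, -0.081, -0.143], [-0.002, -0.015, -0.085], [0.006, 0.078, -0.041]]
top 176 [[-0.025, -0.08, -0.14], [-0.017, -0.026, -0.094], [0.0, 0.077, -0.041]]
```

View pics/cl7.png

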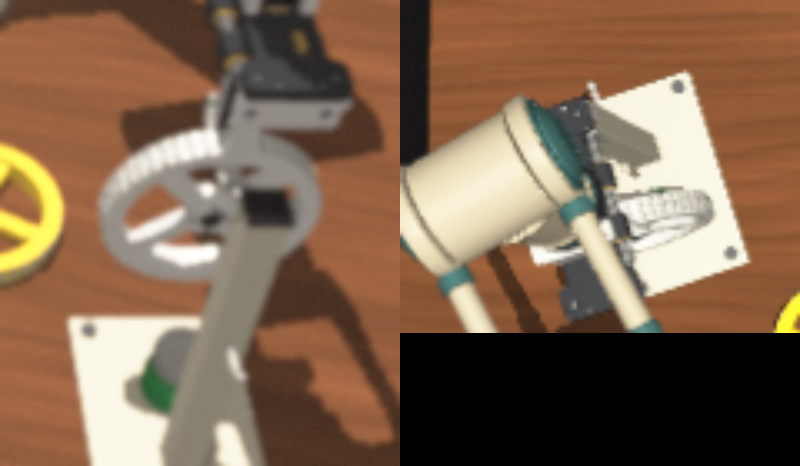

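The wheel's bottom edge is 143–146 mm below the seat, which is the hung height, with the rim over the hook at about (245,190). I'll open a little and withdraw upward.

```bash
python3 -m pendant '[[0,0,0,0,0,0],[0,0,0,0,0,0],[0,0,0,0,0,0],[0,0,0,0,0,0]]' 0.38
python3 -m pendant '[[0,0,-0.02,0,0,0],[0,0,-0.03,0,0,0],[0,0,-0.05,0,0,0],[0,0,-0.08,0,0,0],[0,0,-0.1,0,0,0],[0,0,-0.1,0,0,0],[0,0,-0.1,0,0,0],[0,0,0,0,0,0],[0,0,0,0,0,0],[0,0,0,0,0,0],[0,0,0,0,0,0],[0,0,0,0,0,0]]'
python3 -m pendant '[[0,0,0,0,0,0],[0,0,0,0,0,0],[0,0,0,0,0,0],[0,0,0,0,0,0],[0,0,0,0,0,0],[0,0,0,0,0,0],[0,0,0,0,0,0],[0,0,0,0,0,0],[0,0,0,0,0,0],[0,0,0,0,0,0],[0,0,0,0,0,0],[0,0,0,0,0,0]]'
python3 - <<'E'
from h import *
sy=np.array([-sx[1],sx[0],0])
for i in range(2):
    f=arm.grab_frame("scene");w=cloud(f);d=w-seat;a,bb,h=d@sx,d@sy,d[...,2]
    k=(abs(a)<.04)&(abs(bb)<.1)&(h<-.04)&(h>-.17);P=np.c_[a[k],bb[k],h[k]]
    print(k.sum(),np.percentile(P,[1,50,99],0).round(3).tolist())
    im=f["color"][...,::-1]
cv2.imwrite("pics/cl8.png",cv2.resize(im[90:290,380:540],None,fx=3,fy=3))
E
```

```text
time: 16.95
position: [0.446, 0.3259, 0.3011]
tcp_rot: [0.599, 0.801, 0.0, 0.0]
force: [-0.2, 0.5, 0.0]
finger_gap: 0.308
finger_force: 0.0
time: 17.95
position: [0.4453, 0.3256, 0.4196]
tcp_rot: [0.599, 0.801, -0.001, -0.0]
force: [-0.1, 0.4, 0.1]
finger_gap: 0.311
finger_force: 0.0
time: 18.95
position: [0.4457, 0.3258, 0.4211]
tcp_rot: [0.599, 0.801, 0.0, 0.0]
force: [0.3, -0.0, -0.5]
finger_gap: 0.306
finger_force: 0.0
870 [[-0.015, -0.081, -0.143], [0.004, -0.017, -0.084], [0.01, 0.077, -0.041]]
875 [[-0.015, -0.082, -0.142], [0.005, -0.017, -0.084], [0.01, 0.077, -0.041]]
```

View pics/cl8.png

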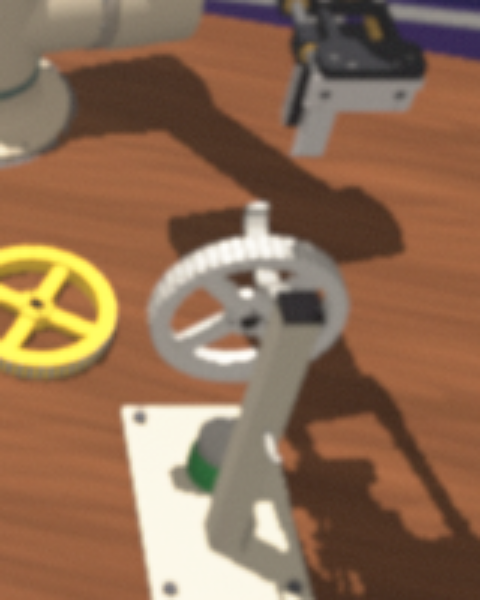

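The sprocket hangs on the hook at about (248,308) with the hook tip showing beyond it at (258,210). It is still, and the gripper is clear above it.

```bash
python3 -c "
from station import arm
print(arm.close_job())"
```

```text
the job is handed in; nothing more can be done
None
```

The sprocket was leaned on the case and let go, then taken by its rim top and hung still on the J-hook, and the job is handed in at about 19 s; no verdict came back, and I did not re-measure the bystanders.

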